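# Open the blue roll-top pot box

## Robot

A 7-joint arm with a two-finger parallel gripper is mounted at the origin on a cart in front of the work surface, level with it; the furniture and walls round the work are solid. World frame = base frame: x ahead of the robot, y to its left, z up, the work surface at z = 0. Lengths are in m, angles in rad, forces in N, time in s.
With the tool pointing down it reaches from about 0.4 to 0.9 m from the base axis. Payload 5.6 kg.
Tool frame: the origin (TCP) lies at the very end of the fingers, on their centre line; the grasp point (between the pads) lies 19 mm behind it; z points along the fingers, y is the direction in which the jaws open and shut (so a half turn about z gives the same grasp; the last joint's range is limited). The gripper opens to 92 mm and grips with 3 to 60 N. Pads are 20 mm wide; open, the fingers measure 128 mm over their backs; the gripper's body (75 mm by 189 mm) begins 69 mm behind the grasp point.
Start: joints at [1.152, 0.468, -0.012, 1.603, 0.006, 1.071, -0.056], TCP at [0.239, -0.605, 0.215] pointing down, gripper open.
Joint ranges: [-2.53, 2.53], [-0.31, 2.02], [-1.57, 1.55], [0.28, 2.44], [-1.29, 4.43], [0.15, 1.84], [-2.92, 2.92]. Speed limits (rad/s): [2.57, 2.57, 3.14, 3.14, 3.14, 3.14, 3.14].

## Interface

Orientations are given as a rotation vector (axis times angle).
In Python, from cell import r gives the robot as it stands.
- The arm moves only by the shell command python3 -m jog 'ROWS' [OPENING]. ROWS is text: rows parted by semicolons, each of 6 numbers parted by spaces: the shift along the world's x, y, z in m, then the turn, a rotation vector about the world's x, y, z in degrees. A call has 1 to 8 rows; each row is the pose to reach, as a shift and turn from the pose commanded when the call began; what a row does not reach only later rows make up. A row lasts 1/12 s, in which the tool goes at most 41.7 mm and 7.16 degrees, less where a joint would pass 70% of its speed; a pose out of reach is approached as far as the arm can. A call with a gripper value outside its range is refused whole. OPENING is the finger opening in m, from 0 to 0.0919, set as the call begins (- or left out, the last holds). The fingers move at their own pace and stop on an object; the grip force is fixed at half the most. Time passes only in rows, so rows that repeat a pose let the fingers close. It gives the time, the measured TCP pose, the force and the opening at its end, in the units of the state.
- r.get_state(): the state, without advancing time (a new reading comes with each control period).
- r.camera(name): name is "scene" or "top" or "wrist"; returns (picture, depth): 384x512x3 uint8, red, green, blue; 384x512 float32, m along the optical axis (not along the pixel's ray), 0 where there is no reading.
- r.get_calibration(name): a dict with "mtx" (3x3 intrinsics, pixels), "eye" and "rotation" of the camera in the world; the wrist camera has in their place "T_tool_cam" (4x4, takes a point from camera to tool coordinates, whose origin is the TCP and whose axes are the flange's). Camera axes: x right, y down, z forward; pixel columns grow to the right and rows downward; lengths in m; the calibration is good to about 2 mm. A picture is of the moment at which its call begins: read the wrist's pose just before it. get_calibration takes no time and is no camera call.
- r.job_done(): hands the job in, once; it reports no verdict.
The state is a dict: "time": time; "q": joint angles; "joint_velocities": joint speeds; "effort": joint torques, N m; "ee_pos": TCP position; "tool_rot": TCP orientation; "force": force on the tool from outside, world axes, zero at the start; "ft_torque": the same for the moment, N m; "opening": finger opening in m.
Only numpy, scipy, OpenCV 4.12 (cv2) and the standard library are available. Lean on these libraries where they do the work, as an engineer would, in place of code of your own. Each camera call takes 0.05 s, during which the arm holds its last target. There are 200 camera calls.

## Task

Two slatted roll-top boxes stand on the table, keeping drying pots from draughts. Raise the shutter of the box with the blue pull along its curved tracks, all the way up and back until it rests open against its stop, and let go of it. Leave the box with the yellow pull shut.

Things in the scene. Friction and masses are not known exactly. Their poses are not given: they have to be found in the camera images.
- shutter_blue (a joint): Slatted wood shutter with blue bottom rail and blue pull, on a fixed box 340 deep, 200 wide, 230 mm high. Runs in circular side tracks; 0.35 to 0.7 kg. Value in rad: 0 shut, 1.4 fully open at its stop, positive about the pull point's y (pull rises, then goes back over the top). Light friction: let go below 0.6 it falls shut, past 0.95 it runs on to the stop and stays.
- pull_blue (a point): Centre of the blue pull's head: disc 32 mm across, 26 mm wide along y (pinch its flat ends from above; it can pivot in the pads), 40 mm out from the slats, free 60 mm to both sides. Turns with the shutter. Shut: x level to the back of the box, z up, 86 mm over the table. Shutter's axis: 190 mm off, at x +188, z -26 mm in the point's axes. Open: points up, 250 mm over the table.
- shutter_yellow (a joint): Shutter of the second box, same build and size, with yellow bottom rail and yellow pull. Value in rad: 0 shut, 1.4 fully open. It stays shut.
- pull_yellow (a point): Centre of the yellow pull's head, same shape, axes and offsets as pull_blue. Which box stands left and which right varies.

How it is judged:
At the end, for the whole second after the job is handed in: The shutter with the blue pull is open to within 0.18 rad (10 degrees) of its stop and at rest; the shutter with the yellow pull is shut (within 0.15 rad) (value of joint shutter_blue above 1.22 rad and velocity of joint shutter_blue below 0.1 rad/s and value of joint shutter_yellow below 0.15 rad); the robot touches nothing.
It fails at once if the shutter with the yellow pull is raised (value of joint shutter_yellow above 0.3 rad).
It also fails if it takes over 38 s, if anything falls off the work surface, if the arm or the gripper's body presses on something with over 40 N, if the wrist force passes 120 N, or if a joint passes its speed limit or range.

## Working session

There is one attempt and no reset: what is moved stays moved. The work goes in short steps, Python scripts to look and compute and a shell command to move; the robot and the scene stay as the last step left them, time stands still between calls to the robot, and variables do not carry over. Pictures are saved under pics/ and viewed, about 8 in all and at most 12, crops included, and the job is handed in when it is done.

```bash
mkdir -p pics; ls; cat > h.py <<'E'
import numpy as np, cv2
from cell import r
def pts(name, mask_fn):
    img,d=r.camera(name); c=r.get_calibration(name)
    m=mask_fn(cv2.cvtColor(img,cv2.COLOR_RGB2HSV))&(d>0)
    v,u=np.nonzero(m); K=c["mtx"]
    p=np.c_[(u-K[0][2])/K[0][0],(v-K[1][2])/K[1][1],np.ones(len(u))]*d[v,u][:,None]
    return p@np.array(c["rotation"]).T+np.array(c["eye"]),u,v
E
python3 - <<'E'
from h import *
s=r.get_state(); print(s)
ims=[r.camera(n)[0] for n in("scene","top")]
for n in("scene","top"): print(r.get_calibration(n))
for n,i in zip(("scene","top"),ims): cv2.imwrite(f"pics/{n}0.png",i[:,:,::-1])
E
```

```text
pics
{'time': 0.0, 'q': array([ 1.1520153 ,  0.46838785, -0.01158008,  1.60361413,  0.00600533,
        1.07140085, -0.05630972]), 'joint_velocities': array([ 0.00090098,  0.00065672, -0.0002612 ,  0.00032164,  0.00079666,
        0.00081706, -0.00159264]), 'effort': array([ 1.12790888e-04, -5.20561659e+01, -1.24878169e-02, -2.43746728e+01,
       -5.66955423e-02,  1.72257680e-02,  1.78163505e-04]), 'ee_pos': array([ 0.23825566, -0.60413372,  0.21363735]), 'tool_rot': array([-3.08464535e+00, -5.86347339e-01,  7.33423578e-04]), 'force': array([ 0.0179267 ,  0.36635084, -0.36639126]), 'ft_torque': array([0.01980706, 0.02793776, 0.01717248]), 'opening': 0.0921676834728901}
{'mtx': array([[373.1626534 ,   0.        , 257.80666087],
       [  0.        , 373.1626534 , 192.31276689],
       [  0.        ,   0.        ,   1.        ]]), 'eye': array([0.35145675, 0.73835923, 0.48147542]), 'rotation': array([-0.29737861,  2.54358874, -1.60608222])}
{'mtx': array([[423.86128115,   0.        , 256.74257034],
       [  0.        , 423.86128115, 197.97226902],
       [  0.        ,   0.        ,   1.        ]]), 'eye': array([-0.11219156,  0.21910135,  0.98311822]), 'rotation': array([-1.47885232,  2.19078581, -0.76288915])}
```

View pics/scene0.png

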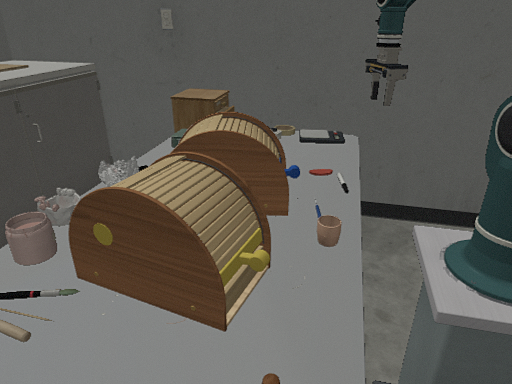

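View pics/top0.png

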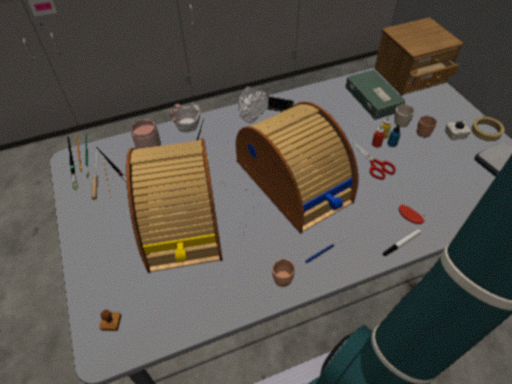

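Blue box is at the right (blue pull at scene (291,172), top (334,200)). The yellow box is at the left (top (180,250)). Each box also has a coloured disc on its side wall. Next I locate the blue pull and the box's heading.

```bash
cat > h.py <<'E'
import numpy as np, cv2
from scipy.spatial.transform import Rotation as R
from cell import r
def cam(name):
    c=r.get_calibration(name); s=r.get_state()
    img,d=r.camera(name)
    if name=="wrist":
        T=np.array(c["T_tool_cam"]); Rt=R.from_rotvec(s["tool_rot"]).as_matrix()
        Rm=Rt@T[:3,:3]; e=np.array(s["ee_pos"])+Rt@T[:3,3]
    else: Rm=R.from_rotvec(c["rotation"]).as_matrix(); e=np.array(c["eye"])
    return img,d,np.array(c["mtx"]),Rm,e
def ray(K,Rm,uv):
    p=Rm@np.linalg.inv(K)@np.array([uv[0],uv[1],1.]); return p
def pt(d,K,Rm,e,u,v):
    p=np.c_[(u-K[0,2])/K[0,0],(v-K[1,2])/K[1,1],np.ones(len(u))]*d[v,u][:,None]
    return p@Rm.T+e
BLUE=((105,120,40),(130,255,255)); YEL=((22,150,80),(35,255,255))
def blobs(img,rng,amin=25):
    m=cv2.inRange(cv2.cvtColor(img,cv2.COLOR_RGB2HSV),*rng)
    n,l,st,ce=cv2.connectedComponentsWithStats(m)
    return [(np.nonzero(l==i),st[i],ce[i]) for i in range(1,n) if st[i][4]>=amin]
E
python3 - <<'E'
from h import *
np.set_printoptions(precision=3,suppress=True)
for n in("scene","top"):
    img,d,K,Rm,e=cam(n)
    for (v,u),st,ce in blobs(img,BLUE):
        ok=d[v,u]>0; P=pt(d,K,Rm,e,u[ok],v[ok])
        print(n,st,ce,np.median(P,0),P.min(0),P.max(0))
    cv2.imwrite(f"pics/{n}c.png",cv2.resize((img[140:240,240:370] if n=="top" else img[130:230,230:360])[:,:,::-1],None,fx=5,fy=5))
    if n=="top":  # lid upper points: heading from the slats surface
        # side wall edges: points >0.1 above table, cluster right box
        v,u=np.nonzero(d>0); P=pt(d,K,Rm,e,u,v)
        m=(P[:,2]>.21)&(P[:,2]<.26)&(u>230)&(u<360)&(v>100)&(v<230)
        print("top ridge",m.sum(),cv2.minAreaRect(P[m,:2].astype(np.float32)))
        m=(P[:,2]>.03)&(P[:,2]<.26)&(u>230)&(u<362)&(v>100)&(v<225)
        rc=cv2.minAreaRect(P[m,:2].astype(np.float32)); print("box",m.sum(),rc); print(cv2.boxPoints(rc))
E
```

```text
scene [284 165  16  13 137] [292.555 171.234] [ 0.473 -0.215  0.091] [ 0.456 -0.239  0.073] [ 0.499 -0.208  0.103]
scene [316 205   5  12  27] [317.963 210.926] [ 0.393 -0.152  0.009] [ 0.386 -0.188  0.007] [ 0.401 -0.127  0.011]
top [248 145   8  13  62] [251.71  150.371] [ 0.703 -0.074  0.132] [ 0.684 -0.078  0.109] [ 0.725 -0.069  0.154]
top [303 178  49  33 486] [329.578 196.163] [ 0.502 -0.219  0.089] [ 0.456 -0.305  0.06 ] [ 0.53  -0.138  0.104]
top [306 245  27  17  54] [318.222 253.574] [ 0.388 -0.136  0.009] [ 0.378 -0.185  0.002] [ 0.4   -0.098  0.013]
top ridge 1840 ((0.655327320098877, -0.1868222951889038), (0.16128002107143402, 0.20392213761806488), 12.09329605102539)
box 10231 ((0.7447890043258667, -0.1689557284116745), (0.5874680876731873, 0.20746885240077972), 10.959495544433594)
[[ 0.437 -0.123]
 [ 0.476 -0.327]
 [ 1.053 -0.215]
 [ 1.013 -0.011]]
```

View pics/topc.png

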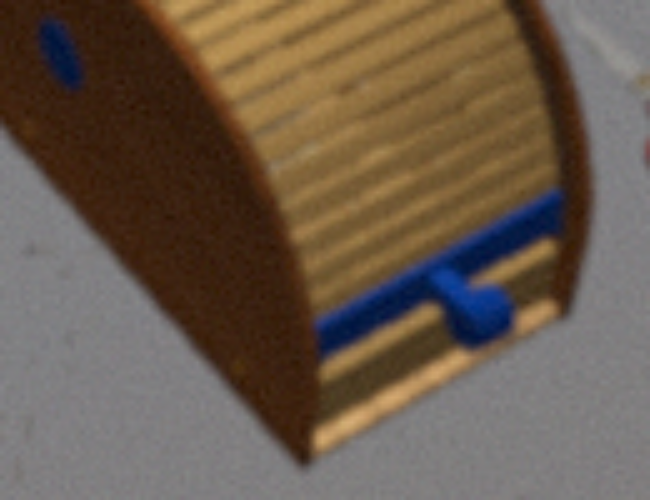

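Box heading is about +12° and the pull is near (0.475, -0.218, 0.087). I'll move above it and look with the wrist camera.

```bash
python3 -m jog '0.02 0.035 0.02 0 0 -2; 0.04 0.07 0.03 0 0 -4; 0.06 0.105 0.03 0 0 -6; 0.08 0.14 0.03 0 0 -8; 0.1 0.175 0.03 0 0 -9; 0.12 0.21 0.03 0 0 -9; 0.14 0.245 0.03 0 0 -9; 0.16 0.275 0.03 0 0 -9' && python3 -m jog '0.02 0.035 0; 0.04 0.07 0;0.06 0.1 0;0.06 0.1 0;0.06 0.1 0' 2>&1 | tail -5
```

```text
time: 0.87
ee_pos: [0.3992, -0.327, 0.2448]
tool_rot: [-3.123, -0.344, -0.0]
force: [1.2, -1.0, 0.1]
opening: 0.092
invalid input at $[0]: expected 6 numbers
```

```bash
python3 -m jog '0.02 0.035 0 0 0 0;0.04 0.07 0 0 0 0;0.06 0.105 0 0 0 0;0.06 0.105 0 0 0 0;0.06 0.105 0 0 0 0'
python3 - <<'E'
from h import *
np.set_printoptions(precision=4,suppress=True)
def near(o1,d1,o2,d2):
    A=np.c_[d1,-d2]; t=np.linalg.lstsq(A,o2-o1,rcond=None)[0]
    a,b=o1+t[0]*d1,o2+t[1]*d2; return (a+b)/2,np.linalg.norm(a-b)
img,d,K,Rm,e=cam("wrist"); cv2.imwrite("pics/w1.png",img[:,:,::-1])
for (v,u),st,ce in blobs(img,BLUE,60):
    ok=d[v,u]>0; 
    print(st,ce); 
    if ok.sum():
        P=pt(d,K,Rm,e,u[ok],v[ok]); print(np.median(P,0),P.min(0),P.max(0))
print(r.get_calibration("wrist"))
E
```

```text
time: 1.28
ee_pos: [0.4595, -0.2223, 0.2446]
tool_rot: [-3.122, -0.351, -0.0]
force: [0.8, -0.6, -0.8]
opening: 0.0917
[ 185  135  168   50 1230] [268.839  155.6756]
[ 0.488  -0.2241  0.0964] [ 0.4577 -0.3086  0.    ] [ 0.5275 -0.1309  0.1045]
[166 198  66   6 315] [197.2921 200.9206]
[ 0.3905 -0.1442  0.0102] [ 0.3794 -0.1918  0.006 ] [ 0.4021 -0.1007  0.0133]
{'mtx': array([[298.4524,   0.    , 261.3799],
       [  0.    , 298.4524, 194.1638],
       [  0.    ,   0.    ,   1.    ]]), 'T_tool_cam': array([[ 0.0016, -0.9584, -0.2855,  0.0809],
       [ 1.    ,  0.0013,  0.0011, -0.0001],
       [-0.0007, -0.2855,  0.9584, -0.1702],
       [ 0.    ,  0.    ,  0.    ,  1.    ]])}
```

View pics/w1.png

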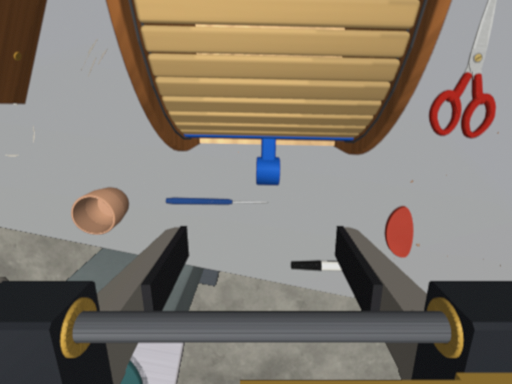

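The wrist view shows the pull head at about (268,171), with the rail level, so the jaw heading fits. I'll get the head from depth and from two views.

```bash
python3 - <<'E'
from h import *
np.set_printoptions(precision=4,suppress=True)
img,d,K,Rm,e=cam("wrist")
(v,u),st,ce=max(blobs(img,BLUE,60),key=lambda b:b[1][4])
rail=(v<139)&(d[v,u]>0); Pr=pt(d,K,Rm,e,u[rail],v[rail]); Pr=Pr[Pr[:,2]>.06]
ln=cv2.fitLine(Pr[:,:2].astype(np.float32),cv2.DIST_HUBER,0,.01,.01).ravel(); print("rail dir deg",np.degrees(np.arctan2(ln[1],ln[0])),"mid",(Pr.min(0)+Pr.max(0))/2)
s=v>=158; hu,hv=u[s],v[s]; c1=np.array([(hu.min()+hu.max())/2,(hv.min()+hv.max())/2])
P=pt(d,K,Rm,e,hu,hv); P=P[(P[:,2]>.06)]
print("head px",c1,"median",np.median(P,0),"zmax",np.percentile(P[:,2],98))
a=np.radians(12); X=np.array([np.cos(a),np.sin(a)]);Y=np.array([-np.sin(a),np.cos(a)])
px,py=P[:,:2]@X,P[:,:2]@Y
print("xb",np.percentile(px,[1,99]),"yb",np.percentile(py,[2,98]), "centre",X*(np.percentile(px,1)+.016)+Y*np.mean(np.percentile(py,[2,98])))
i2,d2,K2,R2,e2=cam("top"); r1=ray(K,Rm,c1); 
bl=blobs(i2,BLUE); print([(b[1],b[2]) for b in bl])
r2=ray(K2,R2,(336.2,202))
t=np.linalg.lstsq(np.c_[r1,-r2],e2-e,rcond=None)[0]; p,q=e+t[0]*r1,e2+t[1]*r2
print("tri",(p+q)/2,np.linalg.norm(p-q)); print(r.get_state()["ee_pos"])
E
```

```text
rail dir deg -78.40544 mid [ 0.5067 -0.2186  0.0826]
head px [266. 170.] median [ 0.474  -0.2262  0.1007] zmax 0.10339219408044661
xb [0.4019 0.428 ] yb [-0.3316 -0.3081] centre [ 0.4752 -0.226 ]
[(array([248, 144,   8,  14,  60], dtype=int32), array([251.6833, 150.3833])), (array([303, 178,  50,  33, 485], dtype=int32), array([329.7072, 196.1052])), (array([307, 245,  26,  17,  54], dtype=int32), array([318.6296, 253.3519]))]
tri [ 0.4717 -0.2266  0.0904] 0.0010026484918646335
[ 0.4577 -0.2261  0.2444]
```

```bash
python3 -m jog '0.005 0 -0.01 1 -5 0; 0.01 0 -0.03 2 -9.8 0; 0.015 0 -0.05 2 -9.8 0; 0.02 0.001 -0.07 2 -9.8 0; 0.02 0.001 -0.085 2 -9.8 0;0.02 0.001 -0.1 2 -9.8 0;0.02 0.001 -0.1 2 -9.8 0'
python3 - <<'E'
from h import *
i=cam("wrist")[0]; j=cam("scene")[0]
cv2.imwrite("pics/w2.png",np.hstack([i[:,100:420],cv2.resize(j[60:240,210:430],None,fx=2.13,fy=2.1334)[:384]])[:,:,::-1])
print(r.get_state()["q"])
E
```

```text
time: 2.02
ee_pos: [0.4757, -0.2247, 0.1417]
tool_rot: [-3.094, -0.334, -0.263]
force: [-0.3, 0.3, -0.3]
opening: 0.0916
[ 0.63384307  0.30575062 -0.22392063  2.05596434 -0.05716595  0.64681333
 -0.88678353]
```

View pics/w2.png

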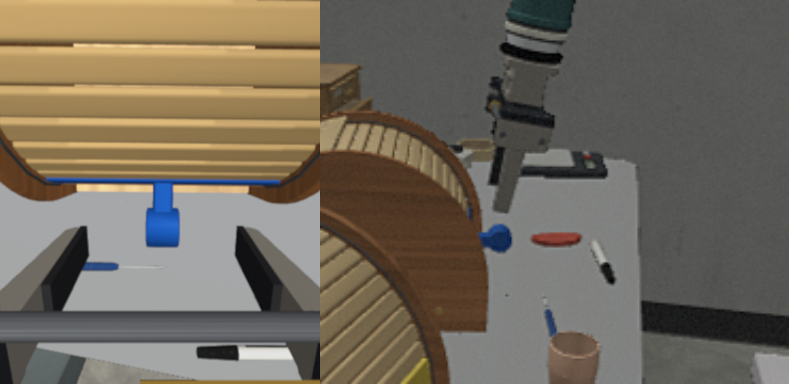

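The view shows the pull head centred between the pads (162 px against a midpoint of 161) and the gripper clear of the box. I'll descend and grip.

```bash
python3 -m jog '0.001 0 -0.02 0 0 0;0.002 0 -0.04 0 0 0;0.002 0 -0.06 0 0 0;0.002 0 -0.073 0 0 0;0.002 0 -0.073 0 0 0;0.002 0 -0.073 0 0 0' && python3 -m jog '0 0 0 0 0 0;0 0 0 0 0 0;0 0 0 0 0 0;0 0 0 0 0 0;0 0 0 0 0 0;0 0 0 0 0 0;0 0 0 0 0 0;0 0 0 0 0 0' 0.01
python3 - <<'E'
from h import *
i=cam("wrist")[0]; j=cam("scene")[0]
cv2.imwrite("pics/w3.png",np.hstack([i[:,100:420],cv2.resize(j[60:240,210:430],None,fx=2.13,fy=2.1334)[:384]])[:,:,::-1])
print(r.get_state()["q"])
# arc rows: shifts of pull in world from shut
a=np.radians(11.7)
for th in np.arange(0,1.45,.1):
    p=np.arctan2(.026,.188)+th; x=.188-.19*np.cos(p); z=.19*np.sin(p)-.026
    print(round(th,2),np.round([x*np.cos(a),x*np.sin(a),z],3))
E
```

```text
time: 2.62
ee_pos: [0.4807, -0.2244, 0.0722]
tool_rot: [-3.096, -0.338, -0.272]
force: [-0.0, 0.1, 0.1]
opening: 0.0919
time: 3.28
ee_pos: [0.4805, -0.2236, 0.0716]
tool_rot: [-3.095, -0.34, -0.271]
force: [-0.3, -0.8, 0.2]
opening: 0.041
[ 0.61324195  0.43058903 -0.21041577  2.09650957 -0.03257406  0.48172562
 -0.89658255]
0.0 [-0. -0.  0.]
0.1 [0.003 0.001 0.019]
0.2 [0.009 0.002 0.037]
0.3 [0.016 0.003 0.054]
0.4 [0.024 0.005 0.071]
0.5 [0.035 0.007 0.087]
0.6 [0.046 0.01  0.102]
0.7 [0.06  0.012 0.115]
0.8 [0.074 0.015 0.127]
0.9 [0.089 0.019 0.138]
1.0 [0.106 0.022 0.146]
1.1 [0.123 0.026 0.154]
1.2 [0.141 0.029 0.159]
1.3 [0.159 0.033 0.162]
1.4 [0.178 0.037 0.164]
```

View pics/w3.png

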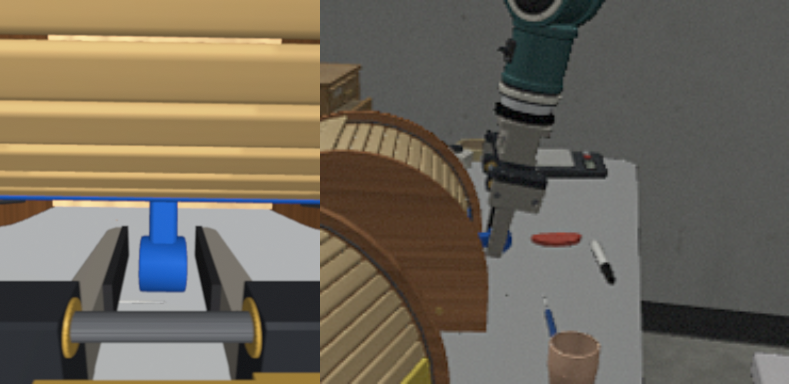

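The head is between the pads and the fingers are still closing at 41 mm, so I'll finish the grip and lift the first part.

```bash
python3 -m jog '0 0 0 0 0 0;0 0 0 0 0 0;0 0 0 0 0 0;0 0 0 0 0 0;0 0 0 0 0 0;0 0 0 0 0 0' && python3 -m jog '0.001 0 0.01 0 0 0;0.003 0.001 0.019 0 0 0;0.006 0.001 0.028 0 0 0;0.009 0.002 0.037 0 0 0;0.012 0.002 0.046 0 0 0;0.016 0.003 0.054 0 0 0;0.016 0.003 0.054 0 0 0'
```

```text
time: 3.88
ee_pos: [0.4807, -0.2243, 0.0716]
tool_rot: [-3.096, -0.339, -0.272]
force: [1.4, -3.2, -3.0]
opening: 0.0258
time: 4.47
ee_pos: [0.4974, -0.2208, 0.1267]
tool_rot: [-3.096, -0.341, -0.273]
force: [1.7, -3.1, -3.4]
opening: 0.026
```

```bash
python3 -m jog '0.004 0.001 0.009 0 0 0;0.008 0.002 0.017 0 0 0;0.013 0.003 0.025 0 0 0;0.019 0.004 0.033 0 0 0;0.03 0.007 0.048 0 0 0;0.037 0.008 0.055 0 0 0;0.044 0.009 0.061 0 0 0;0.044 0.009 0.061 0 0 0'
python3 - <<'E'
from h import *
j=cam("scene")[0];k=cam("top")[0]
cv2.imwrite("pics/w4.png",cv2.resize(np.hstack([j[60:240,200:400],k[80:260,210:410]]),None,fx=2,fy=2)[:,:,::-1])
E
```

```text
time: 5.13
ee_pos: [0.5412, -0.2117, 0.1867]
tool_rot: [-3.095, -0.341, -0.272]
force: [3.2, -4.9, -4.3]
opening: 0.0261
```

View pics/w4.png

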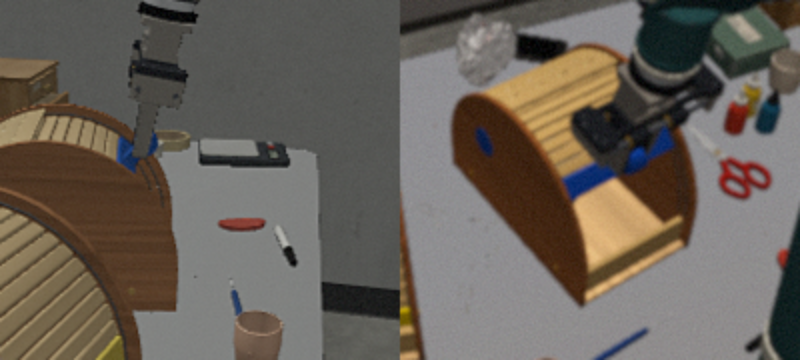

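The shutter is rising with the pull, about half open, and the box interior is visible. Forces are small, so I continue to the stop.

```bash
python3 -m jog '0.014 0.003 0.012 0 0 0;0.029 0.007 0.023 0 0 0;0.046 0.01 0.031 0 0 0;0.063 0.014 0.039 0 0 0;0.081 0.017 0.044 0 0 0;0.099 0.021 0.047 0 0 0;0.113 0.024 0.049 0 0 0;0.113 0.024 0.049 0 0 0'
```

```text
time: 5.9
ee_pos: [0.6538, -0.1884, 0.2336]
tool_rot: [-3.096, -0.341, -0.267]
force: [3.4, -4.8, -4.4]
opening: 0.0257
```

```bash
python3 -m jog '0 0 0 0 0 0;0 0 0 0 0 0;0 0 0 0 0 0;0 0 0 0 0 0;0 0 0 0 0 0;0 0 0 0 0 0;0 0 0 0 0 0;0 0 0 0 0 0' 0.085 && python3 -m jog '0 0 0.02 0 0 0;0 0 0.05 0 0 0;0 0 0.09 0 0 0;-0.02 0 0.13 0 0 0;-0.05 -0.02 0.15 0 0 0;-0.09 -0.04 0.15 0 0 0;-0.12 -0.06 0.15 0 0 0;-0.15 -0.08 0.15 0 0 0'
python3 - <<'E'
from h import *
np.set_printoptions(precision=3,suppress=True)
im={}
for n in("scene","top"):
    img,d,K,Rm,e=cam(n); im[n]=img
    for (v,u),st,ce in blobs(img,BLUE):
        ok=d[v,u]>0; P=pt(d,K,Rm,e,u[ok],v[ok]); print(n,st,np.median(P,0),P.min(0),P.max(0))
cv2.imwrite("pics/w5.png",np.hstack([im["scene"][60:320,60:380],im["top"][80:340,110:430]])[:,:,::-1])
E
```

```text
time: 6.57
ee_pos: [0.6535, -0.1876, 0.2357]
tool_rot: [-3.095, -0.34, -0.272]
force: [0.6, 0.3, 0.4]
opening: 0.0766
time: 7.23
ee_pos: [0.5015, -0.2686, 0.3865]
tool_rot: [-3.096, -0.34, -0.273]
force: [0.7, -1.5, 0.2]
opening: 0.0849
scene [221 106  15  25 254] [ 0.648 -0.179  0.236] [ 0.632 -0.283  0.208] [ 0.667 -0.152  0.265]
scene [316 205   5  12  27] [ 0.393 -0.152  0.009] [ 0.386 -0.184  0.007] [ 0.401 -0.124  0.011]
top [271 113  56  32 624] [ 0.646 -0.186  0.214] [ 0.623 -0.28   0.07 ] [ 0.768 -0.108  0.266]
top [248 144   8  13  59] [ 0.704 -0.073  0.129] [ 0.685 -0.079  0.111] [ 0.723 -0.069  0.153]
top [306 245  27  17  60] [ 0.388 -0.139  0.009] [ 0.379 -0.185  0.004] [ 0.399 -0.099  0.013]
```

View pics/w5.png

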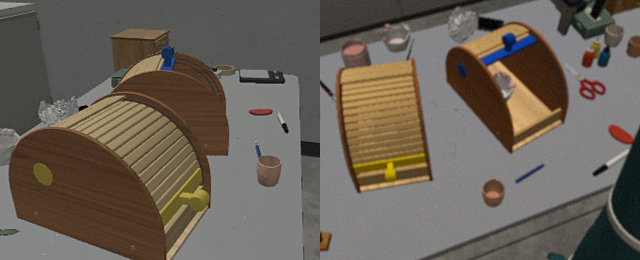

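The shutter is open, with its pull upright (top at z 0.265, expected 0.266). The yellow shutter is shut and the arm is clear. I'll let it settle, recheck and hand in.

```bash
python3 -m jog '0 0 0 0 0 0;0 0 0 0 0 0;0 0 0 0 0 0;0 0 0 0 0 0;0 0 0 0 0 0;0 0 0 0 0 0;0 0 0 0 0 0;0 0 0 0 0 0'
python3 - <<'E'
from h import *
b=max(blobs(cam("scene")[0],BLUE),key=lambda b:b[1][4]); print(b[1])
r.job_done()
E
```

```text
time: 8.0
ee_pos: [0.5037, -0.2675, 0.3854]
tool_rot: [-3.095, -0.34, -0.271]
force: [0.2, 0.1, -0.6]
opening: 0.0847
[221 106  15  25 254]
the job is handed in; nothing more can be done
```

The blue shutter is open at about its stop and released, and the yellow box was left shut. I pinched the blue pull from above, followed its arc up and back to about 1.37 rad, opened the fingers and backed the arm away. The job was handed in at about 8 s of the 38 s allowed.

- **Blue shutter:** after release the pull stands upright with its top at z 0.265 m, against 0.266 m expected when fully open. Its outline in the scene camera was identical about 0.8 s later, so it is at rest.
- **Yellow shutter:** it looked shut in the last pictures; I judged this by eye and did not measure its angle.
- **Forces:** the readings stayed below about 8 N at the end of every move, and only sensor noise remained once the arm was clear.
- **Stop contact:** I felt no push from the stop before letting go, so the fully open position rests on the camera measurement.

None of the checks failed or disagreed.

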